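# Rack the cleaned clock parts in reverse for reassembly

### The arm

A 6-joint arm with a two-finger parallel gripper is mounted at the origin on the work surface. World frame = base frame: x ahead of the robot, y to its left, z up, the work surface at z = 0. Lengths are in mm, angles in rad, forces in N, time in s.
With the tool pointing down it reaches from about 300 to 775 mm from the base axis. Payload 14.6 kg.
Tool frame: the origin (TCP) lies between the finger pads; the fingertips stand 17 mm ahead of it and the grasp point (between the pads) lies 2 mm behind it (manip.tip_reach is the distance from the TCP to the fingertips, in mm); z points along the fingers, y is the line along which they close (so a half turn about z gives the same grasp; the last joint's range is limited). The gripper opens to 94 mm and grips with 3 to 60 N. Pads are 16 mm wide; open, the fingers measure 119 mm over their backs; the gripper's body (75 mm by 177 mm) begins 78 mm behind the grasp point.
Start: joints at [1.203, 0.3, 1.521, -0, 1.321, -0.067], TCP at [162.954, 525.296, 222.446] pointing down, gripper open.
Joint ranges: [-3.03, 3.03], [-0.79, 2.21], [0.23, 2.52], [-1.04, 4.18], [0, 3.07], [-2.55, 2.55]. Speed limits (rad/s): [2.22, 2.22, 2.57, 3.14, 3.14, 3.14].

### API

Orientations are given as [roll, pitch, yaw] about the fixed x, y, z axes, in that order (R = Rz(yaw) Ry(pitch) Rx(roll)).
In Python, from cell import manip, viewer gives the robot as it stands.
- The arm moves only by the tool apply_moves, never from a script. Its argument "moves" is a list of rows, each a list of 3 entries, a list of its own where there are three numbers: the shift along the tool's x, y, z each as a share of 0.25 m, from -1 to 1, then the turn, a rotation vector about the tool's x, y, z each as a share of pi rad, from -1 to 1, then the closure, from 0 (fully open) to 1 (shut). In form: [[[dx, dy, dz], [wx, wy, wz], grip], ...]. A call has 1 to 12 rows; each row is the pose to reach, as a shift and turn from the pose commanded when the call began, along the tool's axes at that moment, turning the shorter way round; what a row does not reach only later rows make up. A row lasts 1/12 s, in which the tool goes at most 41.7 mm and 7.16 degrees, less where a joint would pass 70% of its speed; a pose out of reach is approached as far as the arm can. A call with a number of a shift or a turn outside -1 to 1 is refused whole. A call with a gripper value outside its range is refused whole. The fingers move at their own pace and stop on an object; "squeeze" is the grip in N (left out, the last holds). Time passes only in rows, so rows that repeat a pose let the fingers close. It gives the time, the measured TCP pose, the force, the opening and the grip force at its end, in the units of the state.
- manip.read_state(): the state, without advancing time (a new reading comes with each control period).
- viewer.camera(name): name is "side" or "top" or "wrist"; returns the picture (480x640x3 uint8, blue, green, red); there is no depth.
- viewer.camera_info(name): a dict with "camera_matrix" (3x3 intrinsics, pixels), "R" (3x3) and "t" (3): a world point X has camera coordinates R X + t. Camera axes: x right, y down, z forward; pixel columns grow to the right and rows downward; lengths in mm; the calibration is good to about 2 mm. A picture is of the moment at which its call begins: read the wrist's pose just before it. camera_info takes no time and is no camera call; for the wrist camera it gives the pose at the moment of the call.
- manip.sign_off(): hands the job in; it is judged then, once.
The state is a dict: "clock": time; "joints": joint angles; "qd": joint speeds; "effort": joint torques, N m; "eef_pos": TCP position; "eef_rot": TCP orientation; "wrist_force": force on the tool from outside, world axes, zero at the start; "moment": the same for the moment, N m; "finger_gap": finger opening in mm; "finger_force": force on a finger pad.
Only numpy, scipy, OpenCV 4.12 (cv2) and the standard library are available. Lean on these libraries where they do the work, as an engineer would, in place of code of your own. Each camera call takes 0.05 s, during which the arm holds its last target. There are 200 camera calls.

### The job

Move the four clock parts from the metal wash rack into the recesses of the wooden rack in reverse order: the part nearest the metal rack's pin goes into the recess farthest from the wooden rack's pin, the next into the recess beside it, and so on, so that the part farthest from the metal rack's pin ends nearest the wooden rack's pin. Keep the parts upright, do not drop them, set each gently down flat on the floor of its recess, and let go.

Things in the scene. Friction and masses are not known exactly. Their poses are not given: they have to be found in the camera images.
- drum: Spring drum: a plain brass cylinder 48 mm across with a flat top and a ring of six small dark screws; about 0.22 kg. Loose, upright, 70 mm tall: foot 32 mm across from 0 to 10 mm up, wider body from 10 to 40, round steel spindle 14 mm across from 40 to 70, to be gripped from above just over the body. Origin: centre of the foot's underside, z up the spindle.
- wheel: Toothed wheel: a flat brass gear 62 mm across, 5 mm thick (30 to 35 mm up), with four spokes, on a thin steel hub 22 mm across; about 0.10 kg. Loose, upright, 70 mm tall: foot 32 mm across from 0 to 10 mm up, wider body from 10 to 40, round steel spindle 14 mm across from 40 to 70, to be gripped from above just over the body. Origin: centre of the foot's underside, z up the spindle.
- bell: Bell: a smooth steel dome 56 mm across at its lower edge; about 0.13 kg. Loose, upright, 70 mm tall: foot 32 mm across from 0 to 10 mm up, wider body from 10 to 40, round steel spindle 14 mm across from 40 to 70, to be gripped from above just over the body. Origin: centre of the foot's underside, z up the spindle.
- cone: Cone pulley: brass, four round steps of 54, 44, 34 and 24 mm from bottom to top; about 0.17 kg. Loose, upright, 70 mm tall: foot 32 mm across from 0 to 10 mm up, wider body from 10 to 40, round steel spindle 14 mm across from 40 to 70, to be gripped from above just over the body. Origin: centre of the foot's underside, z up the spindle.
- pad_drum: The round grey pad of the metal rack on which the drum starts (within 3 mm of its middle). The four pads are alike: 52 mm across, 8 mm thick, fixed, top 14 mm above the table. Origin: centre of the underside, 6 mm above the table. It stays put, so it tells the starting order after its part is gone.
- pad_wheel: The round grey pad of the metal rack on which the wheel starts (within 3 mm of its middle). The four pads are alike: 52 mm across, 8 mm thick, fixed, top 14 mm above the table. Origin: centre of the underside, 6 mm above the table. It stays put, so it tells the starting order after its part is gone.
- pad_bell: The round grey pad of the metal rack on which the bell starts (within 3 mm of its middle). The four pads are alike: 52 mm across, 8 mm thick, fixed, top 14 mm above the table. Origin: centre of the underside, 6 mm above the table. It stays put, so it tells the starting order after its part is gone.
- pad_cone: The round grey pad of the metal rack on which the cone starts (within 3 mm of its middle). The four pads are alike: 52 mm across, 8 mm thick, fixed, top 14 mm above the table. Origin: centre of the underside, 6 mm above the table. It stays put, so it tells the starting order after its part is gone.
- wash_rack: Metal wash rack, full at the start: fixed aluminium strip 90 x 340 mm, 6 mm thick, with 4 mm lips along its long edges. Origin: centre of its underside, on the table. y runs along the row to the end with an upright dark pin (10 mm across, 24 mm tall, y = +158 mm); pads at x = 0, y = +120, +40, -40, -120 mm; which part is on which is drawn afresh.
- wood_rack: Wooden rack, empty at the start: fixed board 90 x 340 mm, 18 mm thick, with four round recesses 50 mm across, 6 mm deep (floor 12 mm above the table). Origin: centre of its underside, on the table. y runs along the row to the end with an upright dark pin (10 mm across, 24 mm tall, y = +158 mm); recesses at x = 0, y = +120, +40, -40, -120 mm. Left or right of the metal rack.
Things that resemble listed ones, but are neither listed nor needed, are in the scene too. What is shaped like the cone but purple is not meant.

How it is judged (in metres and radians):
At the end, for the whole second after the job is handed in: Each part stands in the recess mirroring its starting pad (pad at y, recess at -y, in each rack's own axes), origin within 12 mm of the recess centre along each rack axis and 3 mm of its floor in height, upright to 0.1 rad, at rest and released (((y of pad_drum in the frame of wash_rack between 0.09 and 0.15 m and y of drum in the frame of wood_rack between -0.132 and -0.108 m) or (y of pad_drum in the frame of wash_rack between 0.01 and 0.07 m and y of drum in the frame of wood_rack between -0.052 and -0.028 m) or (y of pad_drum in the frame of wash_rack between -0.07 and -0.01 m and y of drum in the frame of wood_rack between 0.028 and 0.052 m) or (y of pad_drum in the frame of wash_rack between -0.15 and -0.09 m and y of drum in the frame of wood_rack between 0.108 and 0.132 m)) and x of drum in the frame of wood_rack between -0.012 and 0.012 m and z of drum in the frame of wood_rack between 0.009 and 0.015 m and angle between each of drum, wheel, bell, cone's own z axis and vertical below 0.1 rad and linear speed of each of drum, wheel, bell, cone below 0.02 m/s and angular speed of each of drum, wheel, bell, cone below 0.3 rad/s and contact force between the fingers and drum below 0.05 N and ((y of pad_wheel in the frame of wash_rack between 0.09 and 0.15 m and y of wheel in the frame of wood_rack between -0.132 and -0.108 m) or (y of pad_wheel in the frame of wash_rack between 0.01 and 0.07 m and y of wheel in the frame of wood_rack between -0.052 and -0.028 m) or (y of pad_wheel in the frame of wash_rack between -0.07 and -0.01 m and y of wheel in the frame of wood_rack between 0.028 and 0.052 m) or (y of pad_wheel in the frame of wash_rack between -0.15 and -0.09 m and y of wheel in the frame of wood_rack between 0.108 and 0.132 m)) and x of wheel in the frame of wood_rack between -0.012 and 0.012 m and z of wheel in the frame of wood_rack between 0.009 and 0.015 m and contact force between the fingers and wheel below 0.05 N and ((y of pad_bell in the frame of wash_rack between 0.09 and 0.15 m and y of bell in the frame of wood_rack between -0.132 and -0.108 m) or (y of pad_bell in the frame of wash_rack between 0.01 and 0.07 m and y of bell in the frame of wood_rack between -0.052 and -0.028 m) or (y of pad_bell in the frame of wash_rack between -0.07 and -0.01 m and y of bell in the frame of wood_rack between 0.028 and 0.052 m) or (y of pad_bell in the frame of wash_rack between -0.15 and -0.09 m and y of bell in the frame of wood_rack between 0.108 and 0.132 m)) and x of bell in the frame of wood_rack between -0.012 and 0.012 m and z of bell in the frame of wood_rack between 0.009 and 0.015 m and contact force between the fingers and bell below 0.05 N and ((y of pad_cone in the frame of wash_rack between 0.09 and 0.15 m and y of cone in the frame of wood_rack between -0.132 and -0.108 m) or (y of pad_cone in the frame of wash_rack between 0.01 and 0.07 m and y of cone in the frame of wood_rack between -0.052 and -0.028 m) or (y of pad_cone in the frame of wash_rack between -0.07 and -0.01 m and y of cone in the frame of wood_rack between 0.028 and 0.052 m) or (y of pad_cone in the frame of wash_rack between -0.15 and -0.09 m and y of cone in the frame of wood_rack between 0.108 and 0.132 m)) and x of cone in the frame of wood_rack between -0.012 and 0.012 m and z of cone in the frame of wood_rack between 0.009 and 0.015 m and contact force between the fingers and cone below 0.05 N); the robot touches nothing.
It fails at once if a part was tipped more than 40 degrees from upright (angle between any of drum, wheel, bell, cone's own z axis and vertical above 0.7 rad).
It fails at once if a part was dropped or knocked (faster than 0.75 m/s while not held, a fall of about 30 mm) ((contact force between the fingers and drum below 0.02 N and linear speed of drum above 0.75 m/s) or (contact force between the fingers and wheel below 0.02 N and linear speed of wheel above 0.75 m/s) or (contact force between the fingers and bell below 0.02 N and linear speed of bell above 0.75 m/s) or (contact force between the fingers and cone below 0.02 N and linear speed of cone above 0.75 m/s)).
It also fails if it takes over 109 s, if anything falls off the work surface, if the arm or the gripper's body presses on something with over 40 N, if the wrist force passes 120 N, or if a joint passes its speed limit or range.

## Working session

There is one attempt and no reset: what is moved stays moved. The work goes in short steps, Python scripts to look and compute and a tool call to move; the robot and the scene stay as the last step left them, time stands still between calls to the robot, and variables do not carry over. Pictures are saved under pics/ and viewed, at most 14 in all, crops included, and the job is handed in when it is done.

Besides the shell and the picture viewer there is one more tool, called after ">>>" by a JSON object that holds its "method" and its "body". apply_moves: Moves the arm, as the interface text tells. Shift numbers are shares of 0.25 m and turn numbers shares of pi rad, none past 1 either way. Its arguments: {"type":"object","properties":{"moves":{"type":"array"},"squeeze":{"type":"number"}},"required":["moves"]}

```bash
mkdir -p pics; python3 - <<'E'
from cell import manip, viewer
import cv2
print(manip.read_state())
for n in ("top","side"):
    im=viewer.camera(n); cv2.imwrite(f"pics/{n}0.png",im)
    print(n,viewer.camera_info(n))
E
```

```text
{'clock': 0.0, 'joints': array([ 1.20340774e+00,  3.00486926e-01,  1.52159530e+00, -1.91098454e-05,
        1.32067977e+00, -6.65998340e-02]), 'qd': array([ 0.00121122, -0.0001732 , -0.00015045,  0.00243126, -0.00019646,
        0.00141142]), 'effort': array([-3.17103550e-04, -5.31807983e+01, -3.52732229e+01,  7.08386488e-02,
        2.44464056e-02, -1.49959574e-04]), 'eef_pos': array([162.86972551, 525.07584717, 221.8716206 ]), 'eef_rot': array([-3.14042467e+00, -5.93517504e-05,  2.84080860e+00]), 'wrist_force': array([ 0.03676188,  0.44340549, -0.41904548]), 'moment': array([ 0.0004323 , -0.00431693,  0.00278688]), 'finger_force': 0.0, 'finger_gap': 94.20848268337004}
top {'camera_matrix': array([[490.20695698,   0.        , 312.25314454],
       [  0.        , 490.20695698, 229.79666267],
       [  0.        ,   0.        ,   1.        ]]), 'R': array([[-0.00257756, -0.99992646,  0.0118503 ],
       [-0.99521884,  0.00140804, -0.09765997],
       [ 0.0976361 , -0.01204536, -0.99514929]]), 't': array([ -67.75458882,  540.19217514, 1201.52220292])}
side {'camera_matrix': array([[546.63010901,   0.        , 321.10982403],
       [  0.        , 546.63010901, 231.30199475],
       [  0.        ,   0.        ,   1.        ]]), 'R': array([[ 0.98862313, -0.15003333,  0.01069149],
       [-0.09935424, -0.70473943, -0.70247496],
       [ 0.11292938,  0.69342075, -0.71162815]]), 't': array([-510.55719805,   67.27453111, 1054.18066536])}
```

View pics/top0.png

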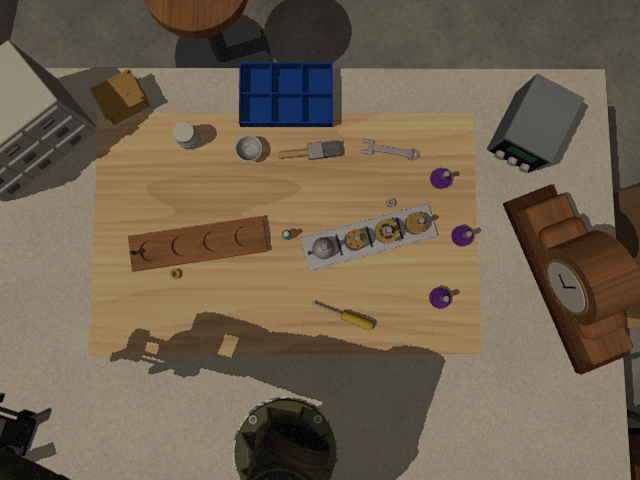

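View pics/side0.png

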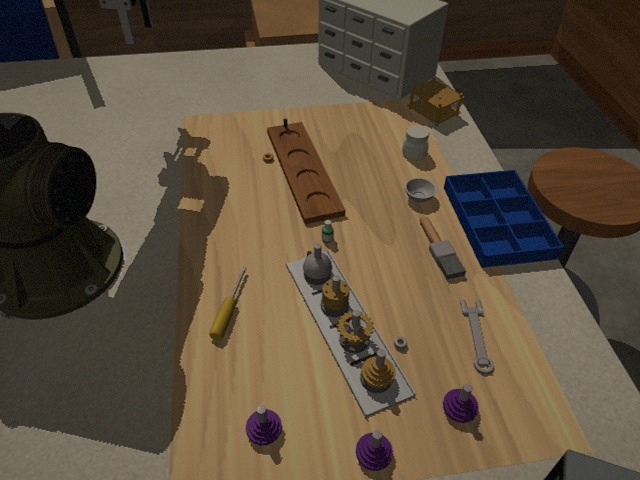

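The top view shows the wooden rack from (130,250) to (270,233), with its pin at the left end, and the metal rack from (305,252) to (437,222). From the left, the metal rack holds the bell, drum, wheel and cone. I'll zoom in to find the metal rack's pin and the corners.

```bash
python3 - <<'E'
import cv2, numpy as np
a=cv2.imread("pics/top0.png")
c1=cv2.resize(a[195:285,290:450],None,fx=5,fy=5,interpolation=cv2.INTER_CUBIC)
cv2.imwrite("pics/c1.png",c1)
c2=cv2.resize(a[205:285,120:280],None,fx=5,fy=5,interpolation=cv2.INTER_CUBIC)
cv2.imwrite("pics/c2.png",c2)
b=cv2.imread("pics/side0.png")
cv2.imwrite("pics/c3.png",cv2.resize(b[230:420,275:425],None,fx=3,fy=3,interpolation=cv2.INTER_CUBIC))
E
```

```text
(no output)
```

View pics/c1.png

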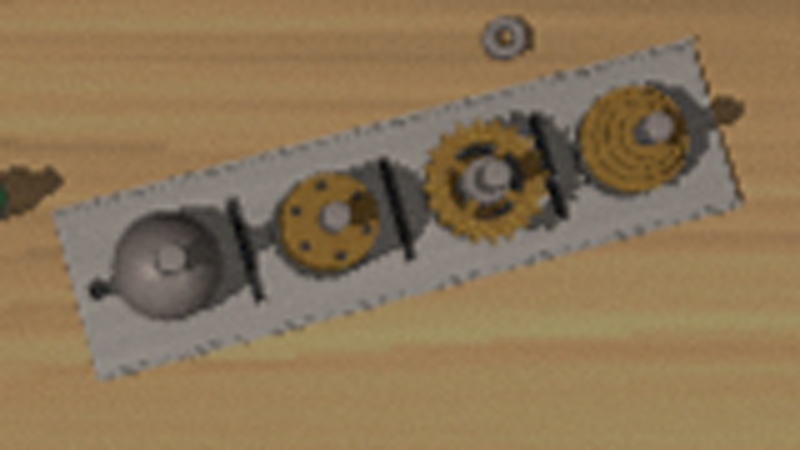

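View pics/c2.png

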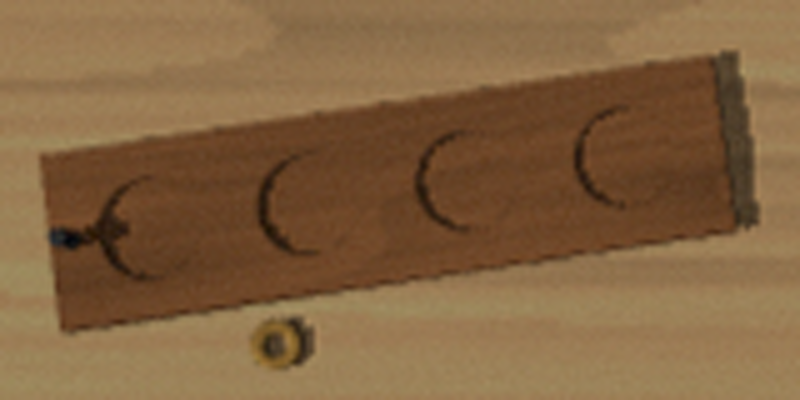

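View pics/c3.png

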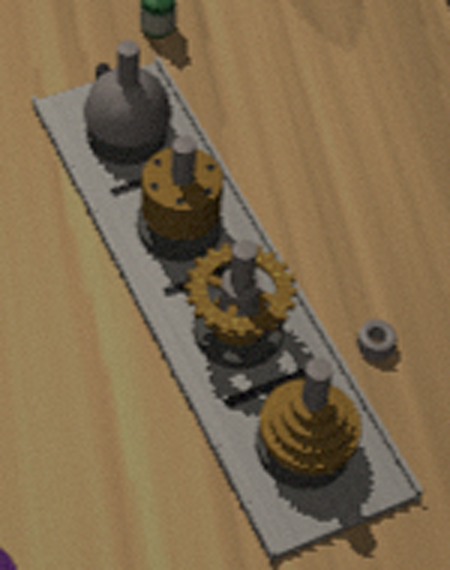

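The metal rack's pin is at the bell end, at about (309,253). The order from the pin is therefore bell, drum, wheel, cone. The wooden rack's pin is at the left end, so the recesses from left to right take cone, wheel, drum and bell.

```bash
cat > h.py <<'E'
from cell import manip, viewer
import cv2, numpy as np
from scipy.spatial.transform import Rotation as Ro
def ray(info,px):
    K,R,t=(np.array(info[k]) for k in("camera_matrix","R","t"))
    d=R.T@np.linalg.inv(K)@np.array([px[0],px[1],1.]); return -R.T@t, d/np.linalg.norm(d)
def onplane(info,px,z):
    c,d=ray(info,px); return c+d*(z-c[2])/d[2]
def tri(rays):
    A=sum(np.eye(3)-np.outer(d,d) for c,d in rays); b=sum((np.eye(3)-np.outer(d,d))@c for c,d in rays)
    return np.linalg.solve(A,b)
def rel(target,yaw=None):
    "shares to reach target TCP (tool down, given yaw) from present measured pose"
    s=manip.read_state(); R0=Ro.from_euler('xyz',s['eef_rot'])
    d=R0.inv().apply(np.array(target)-s['eef_pos'])/250
    w=(R0.inv()*Ro.from_euler('xyz',[np.pi,0,yaw])).as_rotvec()/np.pi if yaw is not None else 0
    return d.round(4), np.round(w,4)
E
python3 - <<'E'
from h import *
T=viewer.camera_info("top");S=viewer.camera_info("side")
f=lambda p,s,o:((p[0]+.5)/s-.5+o[0],(p[1]+.5)/s-.5+o[1])
print("wood corners")
W=[onplane(T,f(p,5,(120,205)),18)[:2] for p in[(42,155),(714,57),(735,230),(63,332)]]
M=[onplane(T,f(p,5,(290,195)),z)[:2] for p,z in[((54,212),10),((694,38),10),((743,207),10),((101,379),10)]]
for n,C in(("wood",W),("metal",M)):
    C=np.array(C); c=C.mean(0); l=(C[0]+C[3]-C[1]-C[2])/2; L=np.linalg.norm(l); u=l/L
    print(n,C.round(0).tolist(),c.round(1),"len",L,"wid",np.linalg.norm(C[0]-C[3]),np.linalg.norm(C[1]-C[2]),"u",u,np.arctan2(u[1],u[0]))
    for y in(120,40,-40,-120): print(y,(c+u*y).round(1))
for n,a,b in(("bell",(172,258),(127,47)),("drum",(335,216),(184,144)),("wheel",(490,172),(244,248)),("cone",(657,125),(319,367))):
    pa,pb=f(a,5,(290,195)),f(b,3,(275,230))
    print(n,tri([ray(T,pa),ray(S,pb)]).round(1),onplane(T,pa,84).round(1),onplane(S,pb,84).round(1))
E
```

```text
wood corners
wood [[527.0, 394.0], [576.0, 57.0], [489.0, 46.0], [438.0, 380.0]] [507.5 219.1] len 339.10396036872874 wid 89.58821800060855 88.2517643928929 u [-0.14662109  0.98919273] 1.7179479041652266
120 [489.9 337.8]
40 [501.6 258.7]
-40 [513.4 179.6]
-120 [525.1 100.4]
metal [[523.0, -39.0], [612.0, -367.0], [525.0, -390.0], [439.0, -63.0]] [ 525.  -214.5] len 338.9458615434131 wid 87.7296707964266 89.86316316124088 u [-0.25874368  0.96594602] 1.8325176926820903
120 [494.  -98.5]
40 [ 514.7 -175.8]
-40 [ 535.4 -253.1]
-120 [ 556.1 -330.4]
bell [494.2 -95.9  86.3] [495.2 -96.   84. ] [493.8 -93.8  84. ]
drum [ 514.9 -173.9   84.9] [ 515.1 -174.    84. ] [ 514.9 -173.1   84. ]
wheel [ 535.5 -248.6   83.1] [ 536.1 -248.5   84. ] [ 534.7 -249.2   84. ]
cone [ 557.9 -328.6   86.3] [ 558.7 -329.2   84. ] [ 557.9 -327.1   84. ]
```

The two views agree to within about 2 mm. Tool yaw 1.833 closes the fingers across the row and leaves the tool x axis running along the metal row. I'll keep that yaw throughout.

>>> {"method": "apply_moves", "body": {"moves": [[[-0.1, -0.1, 0], [0, 0, 0.03], 0], [[-0.2, -0.2, 0], [0, 0, 0.06], 0], [[-0.3, -0.3, 0], [0, 0, 0.09], 0], [[-0.4, -0.4, 0], [0, 0, 0.12], 0], [[-0.5, -0.5, 0], [0, 0, 0.15], 0], [[-0.6, -0.6, 0], [0, 0, 0.18], 0], [[-0.7, -0.7, 0], [0, 0, 0.21], 0], [[-0.8, -0.8, 0], [0, 0, 0.24], 0], [[-0.9, -0.9, 0], [0, 0, 0.27], 0], [[-0.95, -0.95, 0], [0, 0, 0.3], 0], [[-1, -0.99, 0], [0, 0, 0.321], 0], [[-1, -0.99, 0], [0, 0, 0.321], 0]]}}

```text
clock: 1.1
eef_pos: [329.3, 213.2, 222.4]
eef_rot: [-3.142, 0.0, 1.826]
wrist_force: [-0.3, 0.3, -0.1]
finger_gap: 94.1
finger_force: 0.0
```

```bash
python3 -c "
from h import *
s=manip.read_state();print(s['eef_pos'],s['eef_rot'],s['joints']);print(rel([494.5,-96.5,200],1.833))"
```

```text
[329.30621717 213.15050148 222.39676742] [-3.14157226e+00  2.98215026e-04  1.82639145e+00] [ 4.81201462e-01 -6.12366915e-02  1.92543326e+00 -2.98859965e-04
  1.27748268e+00  2.25692762e-01]
(array([-1.3654,  0.3262,  0.09  ]), array([-0.    ,  0.0001, -0.0021]))
```

>>> {"method": "apply_moves", "body": {"moves": [[[-0.1, 0.03, 0.01], [0, 0, -0.002], 0.5], [[-0.2, 0.06, 0.02], [0, 0, -0.002], 0.5], [[-0.3, 0.09, 0.03], [0, 0, -0.002], 0.5], [[-0.4, 0.12, 0.04], [0, 0, -0.002], 0.5], [[-0.5, 0.15, 0.05], [0, 0, -0.002], 0.5], [[-0.6, 0.18, 0.06], [0, 0, -0.002], 0.5], [[-0.7, 0.21, 0.07], [0, 0, -0.002], 0.5], [[-0.8, 0.24, 0.08], [0, 0, -0.002], 0.5], [[-0.9, 0.28, 0.09], [0, 0, -0.002], 0.5], [[-1, 0.326, 0.09], [0, 0, -0.002], 0.5]]}}

```text
clock: 1.93
eef_pos: [472.1, -5.9, 199.3]
eef_rot: [-3.141, -0.0, 1.841]
wrist_force: [-0.3, 1.5, 0.2]
finger_gap: 47.2
finger_force: 0.0
```

>>> {"method": "apply_moves", "body": {"moves": [[[-0.1, 0, 0], [0, 0, 0], 0.5], [[-0.2, 0, 0], [0, 0, 0], 0.5], [[-0.3, 0, 0], [0, 0, 0], 0.5], [[-0.365, 0, 0], [0, 0, 0], 0.5], [[-0.365, 0, 0], [0, 0, 0], 0.5], [[-0.365, 0, 0], [0, 0, 0], 0.5]]}}

```text
clock: 2.43
eef_pos: [495.9, -93.1, 199.5]
eef_rot: [-3.141, -0.001, 1.839]
wrist_force: [0.8, 0.4, 0.1]
finger_gap: 47.2
finger_force: 0.0
```

```bash
python3 - <<'E'
from h import *
I=viewer.camera_info("wrist"); im=viewer.camera("wrist"); cv2.imwrite("pics/w1.png",im)
print({k:np.round(v,3).tolist() for k,v in I.items()})
print(rel([494.5,-96.5,75],1.833))
E
```

```text
{'camera_matrix': [[393.882, 0.0, 316.393], [0.0, 393.882, 235.692], [0.0, 0.0, 1.0]], 'R': [[0.964, 0.265, -0.001], [0.258, -0.937, 0.237], [0.062, -0.228, -0.972]], 't': [-452.653, -234.065, 316.749]}
(array([-0.0141, -0.009 ,  0.4986]), array([-0.0002, -0.0002,  0.0022]))
```

View pics/w1.png

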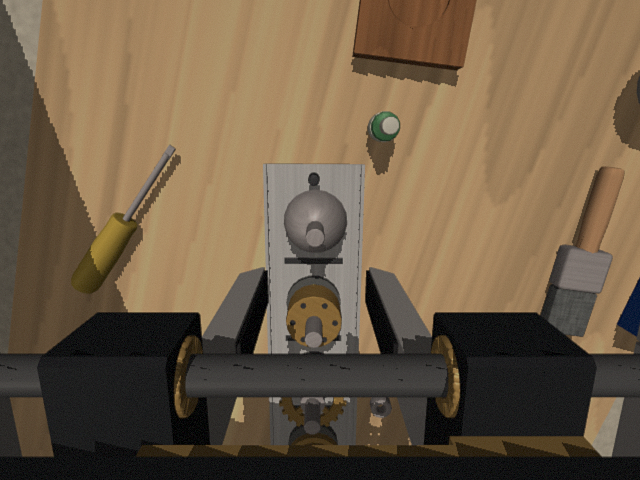

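The wrist view shows the bell's spindle top at (315,234) and the drum's at (314,338). The pin at (314,179) is next to the bell. I'll check the positions from here.

```bash
python3 - <<'E'
from h import *
I=viewer.camera_info("wrist")
for p in[(315,234),(314,338)]: print(onplane(I,p,84).round(1))
for p in[(266,164),(363,164)]: print(onplane(I,p,10).round(1))
s=manip.read_state();print(s['eef_pos'],s['eef_rot']);print(rel([494.5,-96.5,75],1.833))
E
```

```text
[493.6 -90.9  84. ]
[ 514.9 -171.3   84. ]
[439.4 -58.3  10. ]
[522.  -35.5  10. ]
[495.81656535 -92.5439053  199.64371512] [-3.14108931e+00 -5.71946937e-04  1.83994810e+00]
(array([-0.0141, -0.009 ,  0.4986]), array([-0.0002, -0.0002,  0.0022]))
```

>>> {"method": "apply_moves", "body": {"moves": [[[-0.008, -0.008, 0.1], [0, 0, 0], 0.5], [[-0.008, -0.008, 0.2], [0, 0, 0], 0.5], [[-0.008, -0.008, 0.3], [0, 0, 0], 0.5], [[-0.008, -0.008, 0.4], [0, 0, 0], 0.5], [[-0.008, -0.008, 0.46], [0, 0, 0], 0.5], [[-0.008, -0.008, 0.49], [0, 0, 0], 0.5], [[-0.008, -0.008, 0.498], [0, 0, 0], 0.5], [[-0.008, -0.008, 0.498], [0, 0, 0], 0.5]], "squeeze": 20}}

```text
clock: 3.15
eef_pos: [494.7, -95.4, 75.8]
eef_rot: [3.141, -0.0, 1.84]
wrist_force: [0.7, -0.7, 0.3]
finger_gap: 47.1
finger_force: 0.0
```

>>> {"method": "apply_moves", "body": {"moves": [[[0, 0, 0], [0, 0, 0], 0.6], [[0, 0, 0], [0, 0, 0], 0.7], [[0, 0, 0], [0, 0, 0], 0.8], [[0, 0, 0], [0, 0, 0], 0.85], [[0, 0, 0], [0, 0, 0], 0.9], [[0, 0, 0], [0, 0, 0], 1], [[0, 0, 0], [0, 0, 0], 1], [[0, 0, 0], [0, 0, 0], 1]]}}

```text
clock: 3.82
eef_pos: [494.6, -96.1, 75.6]
eef_rot: [3.141, 0.0, 1.839]
wrist_force: [0.2, 0.5, 2.7]
finger_gap: 13.4
finger_force: 20.0
```

```bash
python3 - <<'E'
from h import *
I=viewer.camera_info("wrist"); im=viewer.camera("wrist"); cv2.imwrite("pics/w2.png",im[100:400,140:500])
s=manip.read_state();print(s['eef_pos'],s['eef_rot'],s['finger_gap'],s['finger_force'],s['wrist_force']);
print(rel([525,100.5,150],1.84))
E
```

```text
[494.64432236 -96.08534487  75.60999799] [3.14129699e+00 1.98282882e-04 1.83861484e+00] 13.614055705705251 19.992221295833588 [ 0.41937719 -0.25532532  2.74638881]
(array([ 0.7261,  0.3253, -0.2976]), array([ 0.0001,  0.0001, -0.0004]))
```

View pics/w2.png

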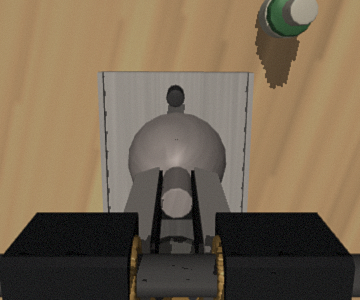

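```bash
python3 - <<'E'
from h import *
I=viewer.camera_info("wrist"); s=manip.read_state()
print(onplane(I,(317,303),84).round(1), s['eef_pos'].round(1))
X=np.array(I['R'])@np.r_[s['eef_pos'][:2],84]+I['t'];print((np.array(I['camera_matrix'])@X/X[2]))
E
```

```text
[493.8 -94.4  84. ] [494.6 -96.1  75.6]
[317.87703476 307.14803617   1.        ]
```

>>> {"method": "apply_moves", "body": {"moves": [[[0, 0, -0.01], [0, 0, 0], 1], [[0, 0, -0.04], [0, 0, 0], 1], [[0, 0, -0.1], [0, 0, 0], 1], [[0, 0, -0.16], [0, 0, 0], 1], [[0, 0, -0.22], [0, 0, 0], 1], [[0, 0, -0.27], [0, 0, 0], 1], [[0, 0, -0.3], [0, 0, 0], 1], [[0, 0, -0.3], [0, 0, 0], 1]]}}

```text
clock: 4.53
eef_pos: [495.1, -96.2, 152.2]
eef_rot: [3.139, 0.001, 1.839]
wrist_force: [0.6, 0.2, -0.7]
finger_gap: 13.5
finger_force: 20.0
```

>>> {"method": "apply_moves", "body": {"moves": [[[0.02, 0.01, 0], [0, 0, 0], 1], [[0.07, 0.03, 0], [0, 0, 0], 1], [[0.15, 0.06, 0], [0, 0, 0], 1], [[0.23, 0.1, 0], [0, 0, 0], 1], [[0.32, 0.14, 0], [0, 0, 0], 1], [[0.41, 0.18, 0], [0, 0, 0], 1], [[0.5, 0.22, 0], [0, 0, 0], 1], [[0.58, 0.26, 0], [0, 0, 0], 1], [[0.65, 0.29, 0], [0, 0, 0], 1], [[0.7, 0.31, 0], [0, 0, 0], 1], [[0.726, 0.325, 0], [0, 0, 0], 1], [[0.726, 0.325, 0], [0, 0, 0], 1]]}}

```text
clock: 5.53
eef_pos: [524.7, 101.5, 149.9]
eef_rot: [-3.141, -0.0, 1.84]
wrist_force: [-0.1, -0.1, -0.9]
finger_gap: 13.4
finger_force: 20.0
```

```bash
python3 - <<'E'
from h import *
I=viewer.camera_info("wrist"); im=viewer.camera("wrist"); cv2.imwrite("pics/w3.png",im)
s=manip.read_state();print(s['eef_pos'],s['eef_rot'],s['finger_gap'],s['finger_force'],s['wrist_force']);
print(rel([525,100.5,74.5],1.839))
E
```

```text
[524.68858269 100.58358774 149.96871144] [-3.14076901e+00 -1.31763160e-05  1.83939031e+00] 13.575152802528864 19.986703991889954 [-0.2384455  -0.89347407 -0.9410774 ]
(array([-0.0007,  0.0014,  0.3019]), array([-0.0003, -0.    ,  0.0001]))
```

View pics/w3.png

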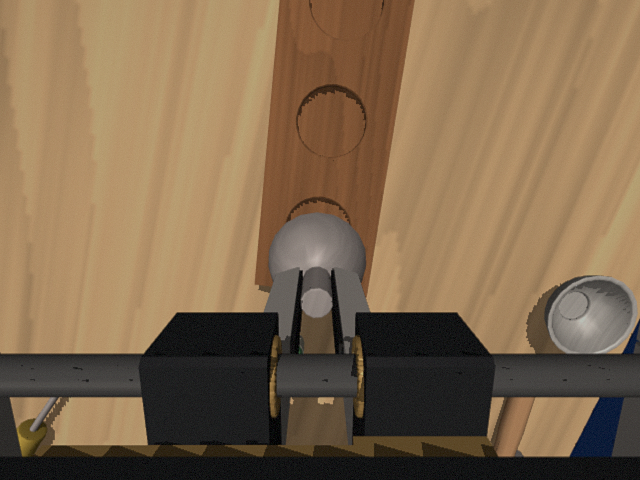

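The bell hangs upright over the last recess. The neighbouring recess is centred at (332,121). I'll check where the wrist camera puts it.

```bash
python3 - <<'E'
from h import *
I=viewer.camera_info("wrist")
print(onplane(I,(331.5,121),18).round(1),"expected 513.4 179.6")
E
```

```text
[512.8 182.2  18. ] expected 513.4 179.6
```

>>> {"method": "apply_moves", "body": {"moves": [[[0, 0, 0.05], [0, 0, 0], 1], [[0, 0, 0.12], [0, 0, 0], 1], [[0, 0, 0.19], [0, 0, 0], 1], [[0, 0, 0.24], [0, 0, 0], 1], [[0, 0, 0.27], [0, 0, 0], 1], [[0, 0, 0.285], [0, 0, 0], 1], [[0, 0, 0.294], [0, 0, 0], 1], [[0, 0, 0.3], [0, 0, 0], 1], [[0, 0, 0.304], [0, 0, 0], 1], [[0, 0, 0.304], [0, 0, 0], 1]]}}

```text
clock: 6.42
eef_pos: [525.0, 100.4, 74.8]
eef_rot: [3.141, 0.0, 1.839]
wrist_force: [-0.8, 0.3, -1.3]
finger_gap: 13.8
finger_force: 20.0
```

>>> {"method": "apply_moves", "body": {"moves": [[[0, 0, 0.001], [0, 0, 0], 1], [[0, 0, 0.002], [0, 0, 0], 1], [[0, 0, 0.002], [0, 0, 0], 1]]}}

```text
clock: 6.67
eef_pos: [524.9, 100.5, 74.1]
eef_rot: [3.141, 0.0, 1.839]
wrist_force: [-0.4, -0.7, -1.3]
finger_gap: 13.5
finger_force: 20.0
```

>>> {"method": "apply_moves", "body": {"moves": [[[0, 0, 0.001], [0, 0, 0], 1], [[0, 0, 0.002], [0, 0, 0], 1], [[0, 0, 0.003], [0, 0, 0], 1], [[0, 0, 0.003], [0, 0, 0], 1]]}}

```text
clock: 7.0
eef_pos: [525.1, 100.5, 73.6]
eef_rot: [3.141, 0.0, 1.839]
wrist_force: [-1.2, 0.4, 3.7]
finger_gap: 13.7
finger_force: 20.0
```

>>> {"method": "apply_moves", "body": {"moves": [[[0, 0, 0], [0, 0, 0], 0.8], [[0, 0, 0], [0, 0, 0], 0.7], [[0, 0, 0], [0, 0, 0], 0.6], [[0, 0, 0], [0, 0, 0], 0.5], [[0, 0, 0], [0, 0, 0], 0.5], [[0, 0, -0.02], [0, 0, 0], 0.5], [[0, 0, -0.08], [0, 0, 0], 0.5], [[0, 0, -0.15], [0, 0, 0], 0.5], [[0, 0, -0.22], [0, 0, 0], 0.5], [[0, 0, -0.28], [0, 0, 0], 0.5], [[-0.05, 0, -0.3], [0, 0, 0], 0.5], [[-0.1, 0, -0.3], [0, 0, 0], 0.5]]}}

```text
clock: 8.0
eef_pos: [532.2, 75.7, 149.5]
eef_rot: [3.139, 0.001, 1.84]
wrist_force: [-0.5, -1.0, 0.2]
finger_gap: 47.0
finger_force: 0.0
```

>>> {"method": "apply_moves", "body": {"moves": [[[-0.1, -0.03, 0], [0, 0, 0], 0.5], [[-0.2, -0.07, 0], [0, 0, 0], 0.5], [[-0.3, -0.1, 0], [0, 0, 0], 0.5], [[-0.4, -0.14, 0], [0, 0, 0], 0.5], [[-0.5, -0.18, 0], [0, 0, 0], 0.5], [[-0.6, -0.21, 0], [0, 0, 0], 0.5], [[-0.7, -0.25, 0], [0, 0, 0], 0.5], [[-0.8, -0.28, 0], [0, 0, 0], 0.5], [[-0.9, -0.31, 0], [0, 0, 0], 0.5], [[-0.944, -0.328, 0], [0, 0, 0], 0.5], [[-0.944, -0.328, 0], [0, 0, 0], 0.5]]}}

```text
clock: 8.92
eef_pos: [513.9, -175.5, 147.1]
eef_rot: [-3.14, -0.001, 1.835]
wrist_force: [0.8, 0.2, -0.9]
finger_gap: 47.1
finger_force: 0.0
```

```bash
python3 - <<'E'
from h import *
im=viewer.camera("top"); cv2.imwrite("pics/t1.png",cv2.resize(im[195:285,120:450],None,fx=2.4,fy=2.4,interpolation=cv2.INTER_CUBIC))
s=manip.read_state();print(s['eef_pos'],s['eef_rot'])
print(rel([515,-173,75.5],1.839))
E
```

```text
[ 514.19742944 -173.96612784  147.30433828] [-3.14051940e+00 -8.65817517e-04  1.83629911e+00]
(array([0.0026, 0.0044, 0.2872]), array([-0.0003, -0.0003, -0.0009]))
```

View pics/t1.png

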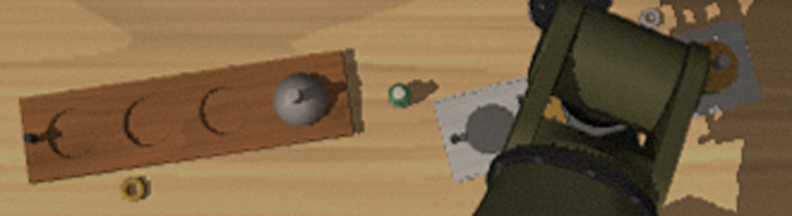

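The bell now stands upright in the recess farthest from the pin, at (300,98) in the crop. The drum is next.

>>> {"method": "apply_moves", "body": {"moves": [[[0.003, 0.004, 0.06], [0, 0, 0], 0.5], [[0.003, 0.004, 0.14], [0, 0, 0], 0.5], [[0.003, 0.004, 0.21], [0, 0, 0], 0.5], [[0.003, 0.004, 0.26], [0, 0, 0], 0.5], [[0.003, 0.004, 0.28], [0, 0, 0], 0.5], [[0.003, 0.004, 0.287], [0, 0, 0], 0.5], [[0.003, 0.004, 0.287], [0, 0, 0], 0.6], [[0.003, 0.004, 0.287], [0, 0, 0], 0.7], [[0.003, 0.004, 0.287], [0, 0, 0], 0.8], [[0.003, 0.004, 0.287], [0, 0, 0], 0.85], [[0.003, 0.004, 0.287], [0, 0, 0], 0.9], [[0.003, 0.004, 0.287], [0, 0, 0], 1]], "squeeze": 25}}

```text
clock: 9.97
eef_pos: [515.7, -172.0, 76.7]
eef_rot: [3.141, 0.0, 1.839]
wrist_force: [0.1, 0.1, 2.1]
finger_gap: 13.6
finger_force: 25.0
```

>>> {"method": "apply_moves", "body": {"moves": [[[0, 0, 0], [0, 0, 0], 1], [[0, 0, 0], [0, 0, 0], 1], [[0, 0, 0], [0, 0, 0], 1]]}}

```text
clock: 10.22
eef_pos: [515.7, -172.0, 76.7]
eef_rot: [3.141, 0.0, 1.839]
wrist_force: [-0.4, -0.5, 3.4]
finger_gap: 13.5
finger_force: 25.0
```

>>> {"method": "apply_moves", "body": {"moves": [[[0, 0, -0.01], [0, 0, 0], 1], [[0, 0, -0.04], [0, 0, 0], 1], [[0, 0, -0.1], [0, 0, 0], 1], [[0, 0, -0.16], [0, 0, 0], 1], [[0, 0, -0.22], [0, 0, 0], 1], [[0, 0, -0.27], [0, 0, 0], 1], [[0, 0, -0.3], [0, 0, 0], 1], [[0, 0, -0.3], [0, 0, 0], 1]]}}

```text
clock: 10.88
eef_pos: [516.1, -172.1, 153.2]
eef_rot: [3.14, 0.002, 1.839]
wrist_force: [-0.3, 1.1, -1.9]
finger_gap: 13.7
finger_force: 25.0
```

```bash
python3 - <<'E'
from h import *
s=manip.read_state();print(s['eef_pos'],s['eef_rot'])
I=viewer.camera_info("wrist"); im=viewer.camera("wrist"); cv2.imwrite("pics/w4.png",im[100:400,140:500])
print(rel([513.5,180,150],1.839))
E
```

```text
[ 516.13018768 -172.11609592  153.18211867] [3.13960852e+00 1.53435086e-03 1.83868764e+00]
(array([1.3601, 0.3638, 0.0073]), array([ 0.0003,  0.0002, -0.0001]))
```

View pics/w4.png

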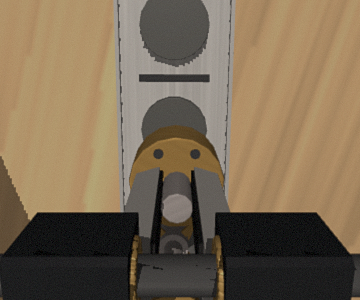

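The drum is held upright. Its foot would pass about 8 mm over the bell, so I'll carry it 20 mm higher.

>>> {"method": "apply_moves", "body": {"moves": [[[0.02, 0.01, -0.01], [0, 0, 0], 1], [[0.06, 0.02, -0.03], [0, 0, 0], 1], [[0.13, 0.03, -0.05], [0, 0, 0], 1], [[0.22, 0.06, -0.07], [0, 0, 0], 1], [[0.31, 0.08, -0.08], [0, 0, 0], 1], [[0.4, 0.11, -0.08], [0, 0, 0], 1], [[0.49, 0.13, -0.08], [0, 0, 0], 1], [[0.58, 0.15, -0.08], [0, 0, 0], 1], [[0.67, 0.18, -0.08], [0, 0, 0], 1], [[0.76, 0.2, -0.08], [0, 0, 0], 1], [[0.85, 0.23, -0.08], [0, 0, 0], 1], [[0.9, 0.24, -0.08], [0, 0, 0], 1]]}}

```text
clock: 11.93
eef_pos: [513.5, 63.6, 171.3]
eef_rot: [-3.141, -0.0, 1.84]
wrist_force: [0.3, -0.4, -2.0]
finger_gap: 13.5
finger_force: 25.0
```

>>> {"method": "apply_moves", "body": {"moves": [[[0.08, 0.02, 0], [0, 0, 0], 1], [[0.16, 0.04, 0], [0, 0, 0], 1], [[0.24, 0.06, 0], [0, 0, 0], 1], [[0.32, 0.08, 0], [0, 0, 0], 1], [[0.39, 0.1, 0], [0, 0, 0], 1], [[0.44, 0.12, 0], [0, 0, 0], 1], [[0.46, 0.124, 0], [0, 0, 0], 1], [[0.46, 0.124, 0.02], [0, 0, 0], 1], [[0.46, 0.124, 0.06], [0, 0, 0], 1], [[0.46, 0.124, 0.08], [0, 0, 0], 1], [[0.46, 0.124, 0.08], [0, 0, 0], 1]]}}

```text
clock: 12.85
eef_pos: [512.8, 179.0, 149.6]
eef_rot: [-3.139, 0.0, 1.838]
wrist_force: [0.4, -0.0, -2.1]
finger_gap: 13.1
finger_force: 25.0
```

```bash
python3 - <<'E'
from h import *
s=manip.read_state();print(s['eef_pos'],s['eef_rot'])
print(rel([513.5,180,75.2],1.839))
E
```

```text
[512.76896315 179.04330383 149.62271274] [-3.13880883e+00  1.20664899e-04  1.83764956e+00]
(array([0.003 , 0.0047, 0.2977]), array([-0.0009,  0.    , -0.0004]))
```

>>> {"method": "apply_moves", "body": {"moves": [[[0.002, 0.003, 0.05], [0, 0, 0], 1], [[0.002, 0.003, 0.12], [0, 0, 0], 1], [[0.002, 0.003, 0.19], [0, 0, 0], 1], [[0.002, 0.003, 0.24], [0, 0, 0], 1], [[0.002, 0.003, 0.27], [0, 0, 0], 1], [[0.002, 0.003, 0.282], [0, 0, 0], 1], [[0.002, 0.003, 0.288], [0, 0, 0], 1], [[0.002, 0.003, 0.292], [0, 0, 0], 1], [[0.002, 0.003, 0.292], [0, 0, 0], 1]]}}

```text
clock: 13.6
eef_pos: [514.3, 180.7, 79.0]
eef_rot: [3.141, 0.0, 1.839]
wrist_force: [0.2, 0.4, -1.7]
finger_gap: 13.2
finger_force: 25.0
```

>>> {"method": "apply_moves", "body": {"moves": [[[0, 0, 0.002], [0, 0, 0], 1], [[0, 0, 0.004], [0, 0, 0], 1], [[0, 0, 0.004], [0, 0, 0], 1]]}}

```text
clock: 13.85
eef_pos: [514.1, 180.8, 77.7]
eef_rot: [3.141, -0.0, 1.839]
wrist_force: [0.3, -0.4, -1.6]
finger_gap: 13.5
finger_force: 25.0
```

>>> {"method": "apply_moves", "body": {"moves": [[[0, 0, 0.003], [0, 0, 0], 1], [[0, 0, 0.006], [0, 0, 0], 1], [[0, 0, 0.009], [0, 0, 0], 1], [[0, 0, 0.011], [0, 0, 0], 1], [[0, 0, 0.011], [0, 0, 0], 1]]}}

```text
clock: 14.27
eef_pos: [514.0, 180.7, 74.8]
eef_rot: [-3.142, -0.0, 1.839]
wrist_force: [-0.0, -0.3, 0.0]
finger_gap: 13.3
finger_force: 25.0
```

>>> {"method": "apply_moves", "body": {"moves": [[[0, 0, 0.001], [0, 0, 0], 1], [[0, 0, 0.002], [0, 0, 0], 1], [[0, 0, 0.002], [0, 0, 0], 1]]}}

```text
clock: 14.52
eef_pos: [514.1, 180.8, 74.7]
eef_rot: [3.141, 0.0, 1.839]
wrist_force: [-2.1, -0.9, 5.7]
finger_gap: 13.4
finger_force: 25.0
```

>>> {"method": "apply_moves", "body": {"moves": [[[0, 0, 0], [0, 0, 0], 0.8], [[0, 0, 0], [0, 0, 0], 0.7], [[0, 0, 0], [0, 0, 0], 0.6], [[0, 0, 0], [0, 0, 0], 0.5], [[0, 0, 0], [0, 0, 0], 0.5], [[0, 0, -0.02], [0, 0, 0], 0.5], [[0, 0, -0.08], [0, 0, 0], 0.5], [[0, 0, -0.15], [0, 0, 0], 0.5], [[0, 0, -0.22], [0, 0, 0], 0.5], [[0, 0, -0.28], [0, 0, 0], 0.5], [[0, 0, -0.3], [0, 0, 0], 0.5]]}}

```text
clock: 15.43
eef_pos: [514.8, 181.0, 151.8]
eef_rot: [3.138, 0.0, 1.839]
wrist_force: [-0.6, -0.2, 0.1]
finger_gap: 46.8
finger_force: 0.0
```

>>> {"method": "apply_moves", "body": {"moves": [[[-0.1, -0.02, 0], [0, 0, 0], 0.5], [[-0.2, -0.04, 0], [0, 0, 0], 0.5], [[-0.3, -0.06, 0], [0, 0, 0], 0.5], [[-0.4, -0.08, 0], [0, 0, 0], 0.5], [[-0.5, -0.1, 0], [0, 0, 0], 0.5], [[-0.6, -0.12, 0], [0, 0, 0], 0.5], [[-0.7, -0.14, 0], [0, 0, 0], 0.5], [[-0.8, -0.16, 0], [0, 0, 0], 0.5], [[-0.9, -0.18, 0], [0, 0, 0], 0.5], [[-1, -0.2, 0], [0, 0, 0], 0.5]]}}

```text
clock: 16.27
eef_pos: [531.7, -74.9, 148.9]
eef_rot: [-3.141, -0.0, 1.839]
wrist_force: [0.0, 0.4, 0.8]
finger_gap: 47.2
finger_force: 0.0
```

>>> {"method": "apply_moves", "body": {"moves": [[[-0.1, -0.03, 0], [0, 0, 0], 0.5], [[-0.2, -0.05, 0], [0, 0, 0], 0.5], [[-0.3, -0.08, 0], [0, 0, 0], 0.5], [[-0.4, -0.1, 0], [0, 0, 0], 0.5], [[-0.5, -0.13, 0], [0, 0, 0], 0.5], [[-0.6, -0.15, 0], [0, 0, 0], 0.5], [[-0.681, -0.173, 0], [0, 0, 0], 0.5], [[-0.681, -0.173, 0], [0, 0, 0], 0.5], [[-0.681, -0.173, 0], [0, 0, 0], 0.5], [[-0.681, -0.173, 0], [0, 0, 0], 0.5]]}}

```text
clock: 17.1
eef_pos: [535.1, -248.5, 148.8]
eef_rot: [-3.141, -0.001, 1.839]
wrist_force: [-0.7, 1.0, -0.6]
finger_gap: 47.2
finger_force: 0.0
```

```bash
python3 - <<'E'
from h import *
s=manip.read_state();print(s['eef_pos'],s['eef_rot'])
print(rel([535.5,-249,75.5],1.839))
E
```

```text
[ 535.13975322 -248.51285695  148.83236906] [-3.14117164e+00 -6.18703491e-04  1.83874928e+00]
(array([-0.0024,  0.001 ,  0.2933]), array([-0.0001, -0.0002, -0.0001]))
```

>>> {"method": "apply_moves", "body": {"moves": [[[0, 0, 0.06], [0, 0, 0], 0.5], [[0, 0, 0.14], [0, 0, 0], 0.5], [[0, 0, 0.21], [0, 0, 0], 0.5], [[0, 0, 0.26], [0, 0, 0], 0.5], [[0, 0, 0.282], [0, 0, 0], 0.5], [[0, 0, 0.29], [0, 0, 0], 0.5], [[0, 0, 0.29], [0, 0, 0], 0.6], [[0, 0, 0.29], [0, 0, 0], 0.7], [[0, 0, 0.29], [0, 0, 0], 0.8], [[0, 0, 0.29], [0, 0, 0], 0.85], [[0, 0, 0.29], [0, 0, 0], 0.9], [[0, 0, 0.29], [0, 0, 0], 1]], "squeeze": 20}}

```text
clock: 18.1
eef_pos: [535.4, -249.3, 77.0]
eef_rot: [3.141, 0.0, 1.839]
wrist_force: [-0.5, 0.6, 2.2]
finger_gap: 13.2
finger_force: 20.0
```

>>> {"method": "apply_moves", "body": {"moves": [[[0, 0, 0], [0, 0, 0], 1], [[0, 0, 0], [0, 0, 0], 1], [[0, 0, 0], [0, 0, 0], 1]]}}

```text
clock: 18.35
eef_pos: [535.4, -249.3, 77.0]
eef_rot: [3.141, 0.0, 1.839]
wrist_force: [-1.8, 1.1, 3.7]
finger_gap: 13.2
finger_force: 20.0
```

>>> {"method": "apply_moves", "body": {"moves": [[[0, 0, -0.01], [0, 0, 0], 1], [[0, 0, -0.04], [0, 0, 0], 1], [[0, 0, -0.1], [0, 0, 0], 1], [[0, 0, -0.16], [0, 0, 0], 1], [[0, 0, -0.22], [0, 0, 0], 1], [[0, 0, -0.28], [0, 0, 0], 1], [[0, 0, -0.34], [0, 0, 0], 1], [[0, 0, -0.38], [0, 0, 0], 1], [[0, 0, -0.4], [0, 0, 0], 1], [[0, 0, -0.4], [0, 0, 0], 1]]}}

```text
clock: 19.18
eef_pos: [535.5, -249.3, 177.7]
eef_rot: [3.141, 0.001, 1.839]
wrist_force: [1.3, 0.3, -1.6]
finger_gap: 13.4
finger_force: 20.0
```

```bash
python3 - <<'E'
from h import *
s=manip.read_state();print(s['eef_pos'],s['eef_rot'])
I=viewer.camera_info("wrist"); im=viewer.camera("wrist"); cv2.imwrite("pics/w5.png",im[100:400,140:500])
print(rel([501.6,259,175],1.839))
E
```

```text
[ 535.50928748 -249.34294247  177.71460505] [3.14052956e+00 9.91935879e-04 1.83860902e+00]
(array([1.9959, 0.4082, 0.0065]), array([ 0.    ,  0.    , -0.0001]))
```

View pics/w5.png

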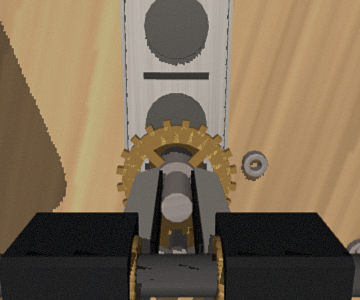

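The wheel is held upright. It was gripped with the TCP at z = 77.0, so it should seat at about 75.0.

>>> {"method": "apply_moves", "body": {"moves": [[[0.02, 0, 0], [0, 0, 0], 1], [[0.07, 0.01, 0], [0, 0, 0], 1], [[0.15, 0.03, 0], [0, 0, 0], 1], [[0.24, 0.05, 0], [0, 0, 0], 1], [[0.34, 0.07, 0], [0, 0, 0], 1], [[0.44, 0.09, 0], [0, 0, 0], 1], [[0.54, 0.11, 0], [0, 0, 0], 1], [[0.64, 0.13, 0], [0, 0, 0], 1], [[0.74, 0.15, 0], [0, 0, 0], 1], [[0.84, 0.17, 0], [0, 0, 0], 1], [[0.93, 0.19, 0], [0, 0, 0], 1], [[1, 0.2, 0], [0, 0, 0], 1]]}}

```text
clock: 20.23
eef_pos: [516.4, 7.7, 176.1]
eef_rot: [-3.141, -0.001, 1.84]
wrist_force: [0.2, 0.1, -0.9]
finger_gap: 13.2
finger_force: 20.0
```

>>> {"method": "apply_moves", "body": {"moves": [[[0.06, 0.01, 0], [0, 0, 0], 1], [[0.14, 0.03, 0], [0, 0, 0], 1], [[0.24, 0.05, 0], [0, 0, 0], 1], [[0.34, 0.07, 0], [0, 0, 0], 1], [[0.44, 0.09, 0], [0, 0, 0], 1], [[0.54, 0.11, 0], [0, 0, 0], 1], [[0.64, 0.13, 0], [0, 0, 0], 1], [[0.74, 0.15, 0], [0, 0, 0], 1], [[0.84, 0.18, 0], [0, 0, 0], 1], [[0.92, 0.195, 0], [0, 0, 0], 1], [[0.98, 0.205, 0], [0, 0, 0], 1], [[0.996, 0.208, 0], [0, 0, 0], 1]]}}

```text
clock: 21.23
eef_pos: [500.1, 261.4, 176.0]
eef_rot: [-3.14, -0.0, 1.841]
wrist_force: [-1.1, 0.1, -1.8]
finger_gap: 13.2
finger_force: 20.0
```

>>> {"method": "apply_moves", "body": {"moves": [[[0, 0, 0.02], [0, 0, 0], 1], [[0, 0, 0.07], [0, 0, 0], 1], [[0, 0, 0.14], [0, 0, 0], 1], [[0, 0, 0.21], [0, 0, 0], 1], [[0, 0, 0.27], [0, 0, 0], 1], [[0, 0, 0.32], [0, 0, 0], 1], [[0, 0, 0.36], [0, 0, 0], 1], [[0, 0, 0.38], [0, 0, 0], 1], [[0, 0, 0.388], [0, 0, 0], 1], [[0, 0, 0.388], [0, 0, 0], 1]]}}

```text
clock: 22.07
eef_pos: [501.6, 258.7, 79.6]
eef_rot: [-3.141, 0.0, 1.838]
wrist_force: [0.6, -0.6, -1.4]
finger_gap: 13.4
finger_force: 20.0
```

>>> {"method": "apply_moves", "body": {"moves": [[[0, 0, 0.003], [0, 0, 0], 1], [[0, 0, 0.006], [0, 0, 0], 1], [[0, 0, 0.009], [0, 0, 0], 1], [[0, 0, 0.012], [0, 0, 0], 1], [[0, 0, 0.015], [0, 0, 0], 1], [[0, 0, 0.016], [0, 0, 0], 1], [[0, 0, 0.016], [0, 0, 0], 1]]}}

```text
clock: 22.65
eef_pos: [501.5, 259.0, 75.6]
eef_rot: [-3.142, 0.0, 1.839]
wrist_force: [-0.5, -1.0, -1.3]
finger_gap: 13.4
finger_force: 20.0
```

>>> {"method": "apply_moves", "body": {"moves": [[[0, 0, 0.001], [0, 0, 0], 1], [[0, 0, 0.002], [0, 0, 0], 1], [[0, 0, 0.002], [0, 0, 0], 1]]}}

```text
clock: 22.9
eef_pos: [501.5, 259.0, 75.1]
eef_rot: [-3.142, 0.0, 1.839]
wrist_force: [0.2, 1.1, -0.0]
finger_gap: 13.5
finger_force: 20.0
```

>>> {"method": "apply_moves", "body": {"moves": [[[0, 0, 0.002], [0, 0, 0], 1], [[0, 0, 0.002], [0, 0, 0], 1], [[0, 0, 0.002], [0, 0, 0], 0.8], [[0, 0, 0.002], [0, 0, 0], 0.7], [[0, 0, 0.002], [0, 0, 0], 0.6], [[0, 0, 0.002], [0, 0, 0], 0.5], [[0, 0, -0.02], [0, 0, 0], 0.5], [[0, 0, -0.08], [0, 0, 0], 0.5], [[0, 0, -0.15], [0, 0, 0], 0.5], [[0, 0, -0.22], [0, 0, 0], 0.5], [[0, 0, -0.28], [0, 0, 0], 0.5], [[0, 0, -0.3], [0, 0, 0], 0.5]]}}

```text
clock: 23.9
eef_pos: [502.3, 259.3, 152.8]
eef_rot: [3.138, -0.0, 1.839]
wrist_force: [0.9, 0.0, 0.6]
finger_gap: 46.9
finger_force: 0.0
```

>>> {"method": "apply_moves", "body": {"moves": [[[-0.1, -0.02, 0], [0, 0, 0], 0.5], [[-0.2, -0.04, 0], [0, 0, 0], 0.5], [[-0.3, -0.05, 0], [0, 0, 0], 0.5], [[-0.4, -0.07, 0], [0, 0, 0], 0.5], [[-0.5, -0.09, 0], [0, 0, 0], 0.5], [[-0.6, -0.1, 0], [0, 0, 0], 0.5], [[-0.7, -0.12, 0], [0, 0, 0], 0.5], [[-0.8, -0.14, 0], [0, 0, 0], 0.5], [[-0.9, -0.16, 0], [0, 0, 0], 0.5]]}}

```text
clock: 24.65
eef_pos: [522.3, 30.2, 149.9]
eef_rot: [-3.141, -0.0, 1.839]
wrist_force: [0.1, 0.8, -0.4]
finger_gap: 46.8
finger_force: 0.0
```

>>> {"method": "apply_moves", "body": {"moves": [[[-0.1, -0.02, 0], [0, 0, 0], 0.5], [[-0.2, -0.04, 0], [0, 0, 0], 0.5], [[-0.3, -0.05, 0], [0, 0, 0], 0.5], [[-0.4, -0.07, 0], [0, 0, 0], 0.5], [[-0.5, -0.09, 0], [0, 0, 0], 0.5], [[-0.6, -0.1, 0], [0, 0, 0], 0.5], [[-0.7, -0.12, 0], [0, 0, 0], 0.5], [[-0.8, -0.14, 0], [0, 0, 0], 0.5], [[-0.9, -0.16, 0], [0, 0, 0], 0.5]]}}

```text
clock: 25.4
eef_pos: [543.3, -197.4, 149.8]
eef_rot: [-3.141, -0.0, 1.839]
wrist_force: [0.4, 0.6, 0.5]
finger_gap: 47.0
finger_force: 0.0
```

>>> {"method": "apply_moves", "body": {"moves": [[[-0.1, -0.02, 0], [0, 0, 0], 0.5], [[-0.2, -0.03, 0], [0, 0, 0], 0.5], [[-0.3, -0.05, 0], [0, 0, 0], 0.5], [[-0.4, -0.07, 0], [0, 0, 0], 0.5], [[-0.48, -0.08, 0], [0, 0, 0], 0.5], [[-0.525, -0.085, 0], [0, 0, 0], 0.5], [[-0.525, -0.085, 0], [0, 0, 0], 0.5], [[-0.525, -0.085, 0], [0, 0, 0], 0.5], [[-0.525, -0.085, 0], [0, 0, 0], 0.5]]}}

```text
clock: 26.15
eef_pos: [557.8, -327.2, 150.1]
eef_rot: [-3.141, -0.0, 1.839]
wrist_force: [-0.6, -0.8, 0.3]
finger_gap: 47.0
finger_force: 0.0
```

```bash
python3 - <<'E'
from h import *
s=manip.read_state();print(s['eef_pos'],s['eef_rot'])
print(rel([558,-328.5,76],1.839))
im=viewer.camera("top"); cv2.imwrite("pics/t2.png",cv2.resize(im[195:285,120:440],None,fx=2.5,fy=2.5,interpolation=cv2.INTER_CUBIC))
E
```

```text
[ 557.81116517 -327.20212258  150.05568523] [-3.14139923e+00 -4.68089144e-04  1.83935947e+00]
(array([-0.0053, -0.0006,  0.2962]), array([-0.0001, -0.0001,  0.0001]))
```

View pics/t2.png

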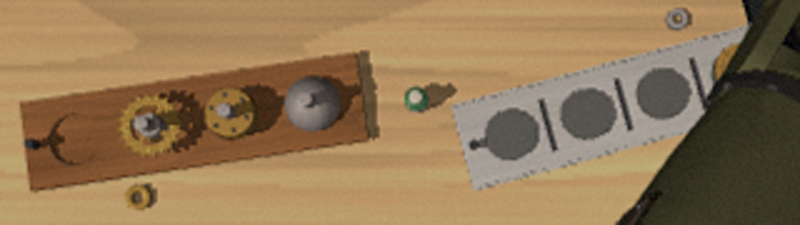

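The bell, drum and wheel stand in their recesses at (313,100), (229,110) and (152,125) in the crop. I'll pick the cone now.

>>> {"method": "apply_moves", "body": {"moves": [[[-0.005, 0, 0.06], [0, 0, 0], 0.5], [[-0.005, 0, 0.14], [0, 0, 0], 0.5], [[-0.005, 0, 0.21], [0, 0, 0], 0.5], [[-0.005, 0, 0.26], [0, 0, 0], 0.5], [[-0.005, 0, 0.284], [0, 0, 0], 0.5], [[-0.005, 0, 0.292], [0, 0, 0], 0.5], [[-0.005, 0, 0.292], [0, 0, 0], 0.6], [[-0.005, 0, 0.292], [0, 0, 0], 0.7], [[-0.005, 0, 0.292], [0, 0, 0], 0.8], [[-0.005, 0, 0.292], [0, 0, 0], 0.85], [[-0.005, 0, 0.292], [0, 0, 0], 0.9], [[-0.005, 0, 0.292], [0, 0, 0], 1]], "squeeze": 25}}

```text
clock: 27.2
eef_pos: [558.2, -329.6, 77.6]
eef_rot: [3.141, 0.0, 1.839]
wrist_force: [1.0, -0.1, 2.5]
finger_gap: 13.4
finger_force: 25.0
```

>>> {"method": "apply_moves", "body": {"moves": [[[0, 0, 0], [0, 0, 0], 1], [[0, 0, 0], [0, 0, 0], 1], [[0, 0, 0], [0, 0, 0], 1]]}}

```text
clock: 27.45
eef_pos: [558.3, -329.6, 77.6]
eef_rot: [3.141, 0.001, 1.839]
wrist_force: [1.0, -0.8, 3.6]
finger_gap: 13.4
finger_force: 25.0
```

>>> {"method": "apply_moves", "body": {"moves": [[[0, 0, -0.01], [0, 0, 0], 1], [[0, 0, -0.04], [0, 0, 0], 1], [[0, 0, -0.1], [0, 0, 0], 1], [[0, 0, -0.16], [0, 0, 0], 1], [[0, 0, -0.22], [0, 0, 0], 1], [[0, 0, -0.28], [0, 0, 0], 1], [[0, 0, -0.34], [0, 0, 0], 1], [[0, 0, -0.38], [0, 0, 0], 1], [[0, 0, -0.4], [0, 0, 0], 1], [[0, 0, -0.4], [0, 0, 0], 1]]}}

```text
clock: 28.28
eef_pos: [558.3, -329.7, 178.2]
eef_rot: [3.141, 0.001, 1.839]
wrist_force: [0.2, 0.4, -1.6]
finger_gap: 13.1
finger_force: 25.0
```

```bash
python3 - <<'E'
from h import *
s=manip.read_state();print(s['eef_pos'],s['eef_rot'])
I=viewer.camera_info("wrist"); im=viewer.camera("wrist"); cv2.imwrite("pics/w6.png",im[100:400,140:500])
print(rel([490,338.5,175],1.839))
E
```

```text
[ 558.28600323 -329.69550534  178.22587379] [3.14069977e+00 1.06792996e-03 1.83861158e+00]
(array([2.6489, 0.4447, 0.0085]), array([ 0.    ,  0.    , -0.0001]))
```

View pics/w6.png

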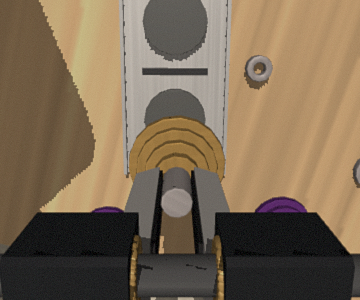

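The cone is held upright. It should seat at about z = 75.6.

>>> {"method": "apply_moves", "body": {"moves": [[[0.02, 0, 0], [0, 0, 0], 1], [[0.07, 0.01, 0], [0, 0, 0], 1], [[0.14, 0.02, 0], [0, 0, 0], 1], [[0.22, 0.04, 0], [0, 0, 0], 1], [[0.3, 0.05, 0], [0, 0, 0], 1], [[0.38, 0.06, 0], [0, 0, 0], 1], [[0.47, 0.08, 0], [0, 0, 0], 1], [[0.56, 0.09, 0], [0, 0, 0], 1], [[0.65, 0.11, 0], [0, 0, 0], 1], [[0.74, 0.12, 0], [0, 0, 0], 1], [[0.82, 0.14, 0], [0, 0, 0], 1], [[0.9, 0.15, 0], [0, 0, 0], 1]]}}

```text
clock: 29.33
eef_pos: [534.0, -100.5, 176.7]
eef_rot: [-3.141, -0.001, 1.839]
wrist_force: [0.4, -0.7, -1.9]
finger_gap: 13.5
finger_force: 25.0
```

>>> {"method": "apply_moves", "body": {"moves": [[[0.08, 0.01, 0], [0, 0, 0], 1], [[0.16, 0.03, 0], [0, 0, 0], 1], [[0.24, 0.04, 0], [0, 0, 0], 1], [[0.32, 0.05, 0], [0, 0, 0], 1], [[0.4, 0.07, 0], [0, 0, 0], 1], [[0.48, 0.08, 0], [0, 0, 0], 1], [[0.56, 0.09, 0], [0, 0, 0], 1], [[0.64, 0.11, 0], [0, 0, 0], 1], [[0.72, 0.12, 0], [0, 0, 0], 1], [[0.8, 0.13, 0], [0, 0, 0], 1], [[0.88, 0.15, 0], [0, 0, 0], 1], [[0.95, 0.16, 0], [0, 0, 0], 1]]}}

```text
clock: 30.33
eef_pos: [509.3, 138.8, 176.7]
eef_rot: [-3.141, -0.0, 1.839]
wrist_force: [0.4, 0.1, -2.0]
finger_gap: 13.4
finger_force: 25.0
```

>>> {"method": "apply_moves", "body": {"moves": [[[0.08, 0.01, 0], [0, 0, 0], 1], [[0.16, 0.03, 0], [0, 0, 0], 1], [[0.24, 0.04, 0], [0, 0, 0], 1], [[0.32, 0.05, 0], [0, 0, 0], 1], [[0.4, 0.07, 0], [0, 0, 0], 1], [[0.48, 0.08, 0], [0, 0, 0], 1], [[0.56, 0.09, 0], [0, 0, 0], 1], [[0.64, 0.11, 0], [0, 0, 0], 1], [[0.71, 0.12, 0], [0, 0, 0], 1], [[0.77, 0.13, 0], [0, 0, 0], 1], [[0.799, 0.135, 0], [0, 0, 0], 1], [[0.799, 0.135, 0], [0, 0, 0], 1]]}}

```text
clock: 31.33
eef_pos: [489.3, 339.7, 176.7]
eef_rot: [-3.141, 0.0, 1.84]
wrist_force: [-0.9, -0.1, -2.7]
finger_gap: 13.1
finger_force: 25.0
```

>>> {"method": "apply_moves", "body": {"moves": [[[0, 0, 0.02], [0, 0, 0], 1], [[0, 0, 0.07], [0, 0, 0], 1], [[0, 0, 0.14], [0, 0, 0], 1], [[0, 0, 0.21], [0, 0, 0], 1], [[0, 0, 0.27], [0, 0, 0], 1], [[0, 0, 0.32], [0, 0, 0], 1], [[0, 0, 0.36], [0, 0, 0], 1], [[0, 0, 0.38], [0, 0, 0], 1], [[0, 0, 0.388], [0, 0, 0], 1], [[0, 0, 0.388], [0, 0, 0], 1]]}}

```text
clock: 32.17
eef_pos: [490.2, 338.4, 80.2]
eef_rot: [3.142, -0.0, 1.838]
wrist_force: [-0.0, -0.3, -2.1]
finger_gap: 13.3
finger_force: 25.0
```

>>> {"method": "apply_moves", "body": {"moves": [[[0, 0, 0.003], [0, 0, 0], 1], [[0, 0, 0.006], [0, 0, 0], 1], [[0, 0, 0.009], [0, 0, 0], 1], [[0, 0, 0.012], [0, 0, 0], 1], [[0, 0, 0.015], [0, 0, 0], 1], [[0, 0, 0.017], [0, 0, 0], 1], [[0, 0, 0.017], [0, 0, 0], 1]]}}

```text
clock: 32.75
eef_pos: [490.0, 338.5, 75.8]
eef_rot: [-3.141, 0.0, 1.839]
wrist_force: [0.4, -0.6, -2.4]
finger_gap: 13.1
finger_force: 25.0
```

>>> {"method": "apply_moves", "body": {"moves": [[[0, 0, 0.001], [0, 0, 0], 1], [[0, 0, 0.002], [0, 0, 0], 1], [[0, 0, 0.002], [0, 0, 0], 1]]}}

```text
clock: 33.0
eef_pos: [490.2, 338.6, 75.6]
eef_rot: [3.141, -0.0, 1.839]
wrist_force: [0.4, 0.5, 0.4]
finger_gap: 13.3
finger_force: 25.0
```

>>> {"method": "apply_moves", "body": {"moves": [[[0, 0, 0.001], [0, 0, 0], 1], [[0, 0, 0.001], [0, 0, 0], 0.8], [[0, 0, 0.001], [0, 0, 0], 0.7], [[0, 0, 0.001], [0, 0, 0], 0.6], [[0, 0, 0.001], [0, 0, 0], 0.5], [[0, 0, 0.001], [0, 0, 0], 0.5], [[0, 0, -0.02], [0, 0, 0], 0.5], [[0, 0, -0.08], [0, 0, 0], 0.5], [[0, 0, -0.15], [0, 0, 0], 0.5], [[0, 0, -0.22], [0, 0, 0], 0.5], [[0, 0, -0.28], [0, 0, 0], 0.5], [[0, 0, -0.32], [0, 0, 0], 0.5]]}}

```text
clock: 34.0
eef_pos: [490.5, 338.7, 157.5]
eef_rot: [3.14, -0.001, 1.839]
wrist_force: [0.3, 0.1, 0.5]
finger_gap: 47.0
finger_force: 0.0
```

>>> {"method": "apply_moves", "body": {"moves": [[[0, -0.05, -0.05], [0, 0, 0], 0.5], [[0, -0.12, -0.1], [0, 0, 0], 0.5], [[0, -0.2, -0.15], [0, 0, 0], 0.5], [[0, -0.3, -0.2], [0, 0, 0], 0.5], [[0, -0.4, -0.2], [0, 0, 0], 0.5], [[0, -0.5, -0.2], [0, 0, 0], 0.5], [[0, -0.55, -0.2], [0, 0, 0], 0.5], [[0, -0.6, -0.2], [0, 0, 0], 0.5], [[0, -0.6, -0.2], [0, 0, 0], 0.5], [[0, -0.6, -0.2], [0, 0, 0], 0.5]]}}

```text
clock: 34.83
eef_pos: [345.6, 299.0, 205.8]
eef_rot: [3.141, -0.0, 1.839]
wrist_force: [-0.3, -0.1, -0.2]
finger_gap: 47.1
finger_force: 0.0
```

```bash
python3 - <<'E'
from h import *
a=viewer.camera("top")[205:285,120:280]; b=viewer.camera("side")[110:230,250:360]
a=cv2.resize(a,None,fx=5,fy=5,interpolation=cv2.INTER_CUBIC); b=cv2.resize(b,(275,300),interpolation=cv2.INTER_CUBIC)
b=cv2.resize(b,(183,200))
cv2.imwrite("pics/f.png",np.vstack([a,np.hstack([b,np.zeros((200,617,3),np.uint8)])]))
E
```

```text
(no output)
```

View pics/f.png

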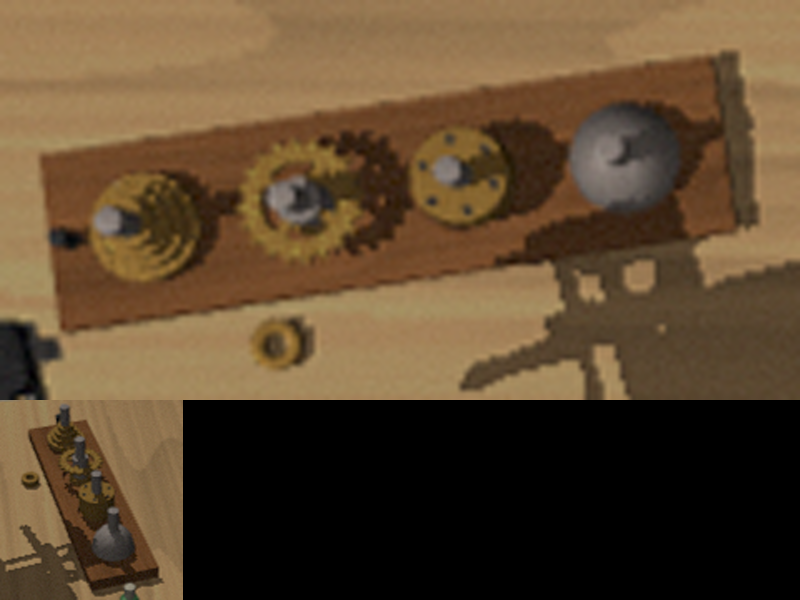

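All four parts stand upright. I'll convert the spindle tops at (110,220), (289,200), (449,170) and (622,148) to the rack frame and hand in if they fit.

```bash
python3 - <<'E'
from h import *
T=viewer.camera_info("top"); c=np.array([507.5,219.1]);u=np.array([-.1466,.9892]);ok=True
for p,y in zip([(110,220),(289,200),(449,170),(622,148)],(120,40,-40,-120)):
    X=onplane(T,((p[0]+.5)/5-.5+120,(p[1]+.5)/5-.5+205),82)[:2]-c
    e=(X@u-y, X@np.array([u[1],-u[0]])); print(np.round(e,1)); ok&=max(map(abs,e))<8
print(ok)
if ok: print(manip.sign_off())
E
```

```text
[-0.8  0.3]
[-5.7 -2.8]
[-2.6  0.2]
[-5.5 -1.6]
True
the job is handed in; nothing more can be done
None
```

I moved all four parts to the wooden rack in reverse order: from its pin, cone, wheel, drum, bell. All stand upright and released, within about 6 mm of their recess centres by the top camera, and the job is handed in at about 35 s; no verdict came back.

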